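# Shut the capsule mixer and start it

## Task

A capsule is already loaded in the mixer: push the tinted cover fully shut with the fingertips without slamming it, then press the round start key in lightly and let it come back out. Leave the other keys, the fork with its capsule and everything lying or standing around alone, and finish clear of the machine.

Things in the scene. Friction and masses are not known exactly. Their poses are not given: they have to be found in the camera images.
- mixer: white capsule mixer fixed to the table, 230 mm deep, 190 mm wide. Origin: centre of its underside; +x runs from its front (keys, towards the robot) to its back, +y to its left seen from the front. Deck at z = 80 mm from x = -45 to 115 mm; the key panel slopes from z = 50 mm (x = -115) up to 80 mm (x = -45). Cover top when shut: z = 118 mm.
- cover (a joint): tinted clear cover with grey edges: 0 rad fully shut (a stop), starts 0.55 to 1.0 open, front swung up and back. Shut, it reaches 116 mm forward of the hinge line (grey finger lip to 129 mm), 122 mm wide, 36 mm tall above that line. It stays where let go above 0.4 rad; below about 0.25 it sinks shut. 1 to 2 N on top moves it; over 4 rad/s is slamming. At angle a, a point r forward, h up is at r cos a - h sin a forward, r sin a + h cos a up
- cover_hinge (a point): middle of the cover's hinge line, at the back of the mixer: mixer frame (85, 20, 82) mm; the hinge line runs along the mixer's y
- cover_top (a point): point on the upper face of the cover, on its middle line, 100 mm forward of and 36 mm above the hinge line when shut; it moves with the cover and its z axis is the outward normal of that face
- start_key (a joint): travel of the start key in m: 0 at rest, 0.006 fully in (a hard stop); it registers from 0.002 (3.3 N); a spring returns it (1.5 N at the start of its travel, 7 N fully in)
- start_key_top (a point): centre of the top face of the start key: the only round key, 26 mm across, the rightmost (-y of the mixer) of four in one row on the sloping panel. All keys are the same grey and stand 9 mm out of the panel. Its z axis is the panel's outward normal (tilted 23 degrees to the front); the key is pushed along -z. 20 N on it is too hard
- stop_key (a joint): travel of the stop key in m, sprung like the start key; leave alone
- stop_key_top (a point): centre of the top face of the stop key: small and square, 13 mm, next to the start key, 46 mm to its left
- plus_key (a joint): travel of the plus key in m, sprung likewise; leave alone
- plus_key_top (a point): centre of the top face of the plus key: oblong, 18 mm wide by 11 mm, 44 mm left of the stop key
- minus_key (a joint): travel of the minus key in m, sprung likewise; leave alone
- minus_key_top (a point): centre of the top face of the minus key: oblong like the plus key, 44 mm to its left, the leftmost
- fork: steel fork in the well under the cover with the loaded capsule clipped in it across the machine; up to 91 mm above the table, about 10 to 70 mm behind the mixer's middle; origin and axes as the mixer's. Leave alone
- capsule_deck: a spare capsule, ivory, 17 mm across at the foot and 38 mm tall, standing upright on the mixer's deck beside the cover, on the side of the start key; origin at the centre of its underside
- capsule_front: a second spare capsule of the same kind, standing upright on the table in front of the mixer (on the key side); origin at the centre of its underside
- dish: small heavy glass dish, 40 mm across and 22 mm tall, on the table in front of the mixer; origin at the centre of its underside
- typodont: practice jaw with ivory teeth on a pink base, about 62 x 68 x 26 mm, on the table to one side of the mixer; origin at the centre of its underside
- bur_box: closed steel box with a perforated top, 60 x 90 x 30 mm, on the table to one side of the mixer; origin at the centre of its underside
- forceps: steel clamp forceps lying flat, 170 x 60 x 10 mm, on the table to the right of the mixer as the robot sees it; origin under the pivot
- applicator: hand applicator for capsules (aluminium barrel, two lever handles) lying flat, about 130 x 85 x 20 mm, on the table to the right of the mixer; origin under the barrel
- mirror: mouth mirror lying flat, 180 mm long, handle 7 mm thick, on the table to the left of the mixer; origin under the handle, the mirror end along its +x

How it is judged:
By the outcome, as a careful person would: the job done as asked, in the order asked, and still so for the second after the job is handed in, with the robot touching nothing.
It also fails if it takes over 42 s, if anything falls off the work surface, if the arm or the gripper's body presses on something with over 40 N, if the wrist force passes 120 N, or if a joint passes its speed limit or range.

## Robot

A 7-joint arm with a two-finger parallel gripper is mounted at the origin on the work surface. World frame = base frame: x ahead of the robot, y to its left, z up, the work surface at z = 0. Lengths are in m, angles in rad, forces in N, time in s.
With the tool pointing down it reaches from about 0.35 to 0.9 m from the base axis. Payload 19.9 kg.
Tool frame: the origin (TCP) lies between the finger pads; the fingertips stand 19 mm ahead of it and the grasp point (between the pads) is the TCP; z points along the fingers, y is the line along which they close (so a half turn about z gives the same grasp; the last joint's range is limited). The gripper opens to 94 mm and grips with 3 to 60 N. Pads are 16 mm wide; open, the fingers measure 119 mm over their backs; the gripper's body (75 mm by 177 mm) begins 78 mm behind the grasp point.
Start: joints at [1.298, 0.417, -0.01, 1.614, 0.005, 1.111, -0.053], TCP at [0.143, -0.608, 0.2] pointing down, gripper open.
Joint ranges: [-2.81, 2.81], [-0.39, 2.02], [-1.27, 1.25], [0.06, 2.57], [-1.19, 4.33], [0.19, 2], [-2.82, 2.82]. Speed limits (rad/s): [1.89, 1.89, 2.39, 2.39, 3.01, 3.01, 3.01].

## Interface

Orientations are given as a 3x3 rotation matrix whose columns are the frame's x, y, z axes.
In Python, from rig import robot gives the robot as it stands. Calls block until the motion is done:
- robot.move_ptp(position, orientation): joint-space move of the TCP to a pose.
- robot.move_linear(position, velocity=0.15, frame=None, threshold=None): straight line of the TCP; frame=None keeps the orientation; velocity is the mean speed in m/s. With threshold (N) it stops when the force on the tool has changed by that much, and returns True; else False.
- robot.goto_joints(angles): joint-space move.
- robot.gripper_to(opening): finger opening in m; the grip force is fixed at half the most; returns when the fingers have stopped.
- robot.pause(seconds).
- robot.ik(position, orientation): joint angles nearest the present ones, or None.
- robot.get_state(): the state.
- robot.grab_frame(name): name is "side" or "top"; returns the picture (400x640x3 uint8, red, green, blue); there is no depth.
- robot.camera_info(name): a dict with "fx", "fy", "cx", "cy" (pixels), "dist" ([k1, k2, p1, p2, k3] as OpenCV has them; the pictures are not rectified), "rvec" (rotation vector, rad) and "tvec" (3), from world to camera coordinates, as OpenCV has them. Camera axes: x right, y down, z forward; pixel columns grow to the right and rows downward; lengths in m; the calibration is good to about 2 mm. A picture is of the moment at which its call begins. camera_info takes no time and is no camera call.
A pose or a line that the arm cannot do raises robot.PlanningError and nothing moves.
- robot.sign_off(): hands the job in; it is judged then, once.
The state is a dict: "time": time; "qpos": joint angles; "joint_vel": joint speeds; "effort": joint torques, N m; "ee_pos": TCP position; "tool_rot": TCP orientation; "force": force on the tool from outside, world axes, zero at the start; "moment": the same for the moment, N m; "opening": finger opening in m; "grasp_force": force on a finger pad.
Only numpy, scipy, OpenCV 4.12 (cv2) and the standard library are available. Lean on these libraries where they do the work, as an engineer would, in place of code of your own. Each camera call takes 0.05 s, during which the arm holds its last target. There are 200 camera calls.

## Working session

There is one attempt and no reset: what is moved stays moved. The work goes in short steps, each a Python script; the robot and the scene stay as the last script left them, time stands still between calls to the robot, and variables do not carry over. Pictures are saved under pics/ and viewed, at most 10 in all, crops included, and the job is handed in when it is done.

```bash
mkdir -p pics; ls; python3 - <<'E'
from rig import robot
import cv2
for n in("side","top"):
    i=robot.camera_info(n);print(n,{k:(v.tolist() if hasattr(v,'tolist') else v) for k,v in i.items()})
    cv2.imwrite(f"pics/{n}0.png",robot.grab_frame(n)[:,:,::-1])
print(robot.get_state()["time"])
E
```

```text
pics
side {'fx': 389.9275088967182, 'fy': 389.9275088967182, 'cx': 322.9056779680042, 'cy': 191.06473532555523, 'dist': [-0.06299241394514274, 0.0, 0.0, 0.0, 0.0], 'rvec': [0.22811087958335458, -2.789695219220853, 1.2818862139588723], 'tvec': [0.5423162077608146, 0.11157613016496962, 0.8769013743793078]}
top {'fx': 427.03981439337673, 'fy': 427.03981439337673, 'cx': 317.9022248799713, 'cy': 196.94887119930777, 'dist': [-0.023728766802653643, 0.0, 0.0, 0.0, 0.0], 'rvec': [2.045955427629393, -2.1715233023697036, 0.23750030748994128], 'tvec': [0.07303724790683032, 0.5782697811598579, 1.1403953043990624]}
0.1
```

View pics/side0.png

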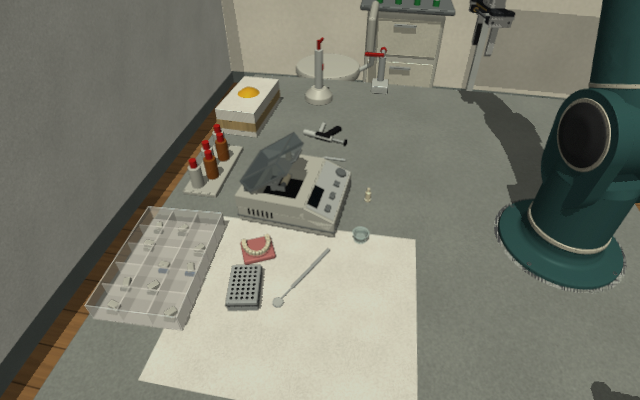

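View pics/top0.png

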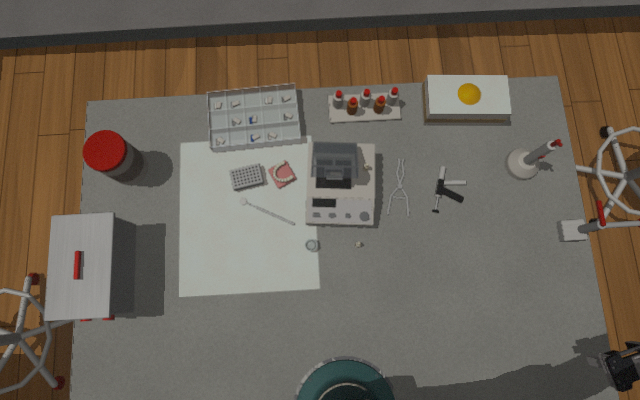

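The mixer is around top px (342,185) and side px (295,190). The cover is open, the start key is near top px (364,215), and the front capsule is at top px (360,244). I'll enlarge both.

```bash
python3 - <<'E'
import cv2
a=cv2.imread("pics/top0.png")[130:260,290:420];b=cv2.imread("pics/side0.png")[120:240,225:385]
cv2.imwrite("pics/ct.png",cv2.resize(a,None,fx=4.6,fy=4.6,interpolation=cv2.INTER_CUBIC))
cv2.imwrite("pics/cs.png",cv2.resize(b,None,fx=5,fy=5,interpolation=cv2.INTER_CUBIC))
E
```

```text
(no output)
```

View pics/ct.png

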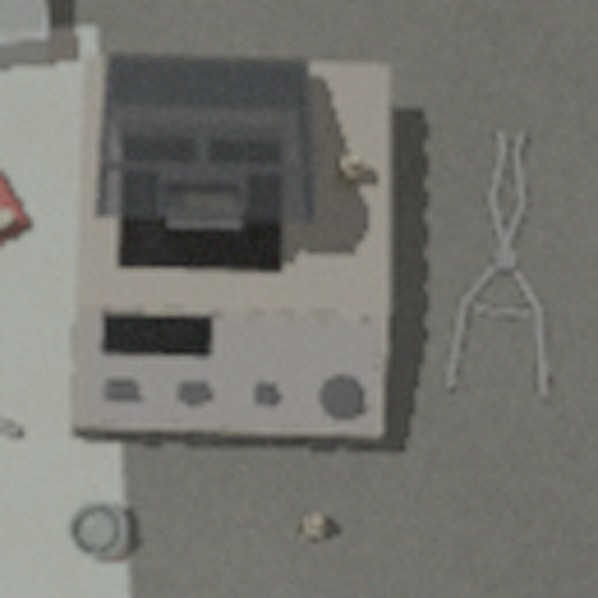

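View pics/cs.png

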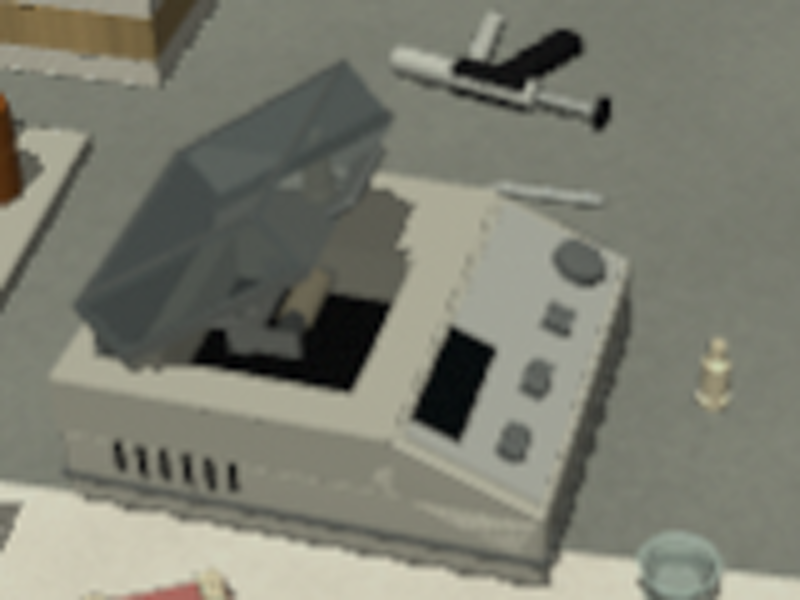

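The top crop shows keys at (122,391), (195,391), (267,393) and (342,397, round). The side crop shows the start key at (580,262), with the cover about half open. Next I'll fit the mixer pose from the keys and body corners, then predict where the cover corners fall for each angle.

```bash
cat > h.py <<'E'
from rig import robot
import numpy as np, cv2
from scipy.optimize import least_squares
CI={n:robot.camera_info(n) for n in("side","top")}
def K(c): return np.array([[c["fx"],0,c["cx"]],[0,c["fy"],c["cy"]],[0,0,1]])
def proj(n,P):
    c=CI[n]; return cv2.projectPoints(np.array(P,float).reshape(-1,3),np.array(c["rvec"]),np.array(c["tvec"]),K(c),np.array(c["dist"]))[0].reshape(-1,2)
def Rz(t): return np.array([[np.cos(t),-np.sin(t),0],[np.sin(t),np.cos(t),0],[0,0,1]])
def crop(n,uv): 
    uv=np.array(uv,float); return (uv-[290,130])*4.6+1.8 if n=="top" else (uv-[225,120])*5+2
def uncrop(n,uv):
    uv=np.array(uv,float); return (uv-1.8)/4.6+[290,130] if n=="top" else (uv-2)/5+[225,120]
def W(p,P): return np.array(P)@Rz(p[2]).T+[p[0],p[1],0]
def cov(a,r,h,y=0): return [.085-(r*np.cos(a)-h*np.sin(a)),.020+y,.082+r*np.sin(a)+h*np.cos(a)]
E
cat > fit.py <<'E'
from h import *
tp=[(122,391),(195,391),(267,393),(342,397)];sd=[(515,440),(537,379),(558,319),(580,262)]
tc={(.115,-.095,.08):(391,63),(-.115,.095,.05):(75,430),(-.115,-.095,.05):(384,436)}
sc={(-.115,.095,.05):(548,517),(-.045,.095,.08):(405,435),(.115,.095,.08):(52,378),(-.115,-.095,.05):(628,258),(-.045,-.095,.08):(500,192)}
def keys(p): # p[3]=key x, p[4]=start y
    x=p[3]; z=.05+(x+.115)*30/70+.009/np.cos(.405)
    return [[x,p[4]+d,z] for d in(.134,.09,.046,0)]
def res(p):
    r=[]
    for n,k,c in(("top",tp,tc),("side",sd,sc)):
        P=keys(p)+[list(q) for q in c]; r.append((proj(n,W(p,P))-uncrop(n,k+list(c.values()))))
    return np.vstack(r).ravel()
s=least_squares(res,[.55,-.05,0,-.09,-.07],loss="soft_l1",x_scale=.01)
p=s.x;print("pose",p.round(4));print(res(p).reshape(-1,2).round(1).tolist())
print("start key top",W(p,keys(p))[3].round(4))
np.save("p.npy",p)
for n in CI: print(n,"cam pos",(-cv2.Rodrigues(np.array(CI[n]["rvec"]))[0].T@np.array(CI[n]["tvec"])).round(2))
for a in(.55,.65,.75,.85,.95):
  for n in("top","side"):
    print(a,n,crop(n,proj(n,W(p,[cov(a,*q) for q in((.116,.036,.061),(.116,.036,-.061),(0,.036,.061),(0,.036,-.061),(.116,0,.061),(.116,0,-.061),(.129,0,0))]))).round().astype(int).tolist())
E
python3 fit.py
```

```text
pose [ 0.6183 -0.0268 -0.0827 -0.0938 -0.0652]
[[-1.1, 0.0], [-1.1, 0.4], [-0.9, 0.3], [-0.7, -0.2], [-0.5, 0.0], [-0.3, -0.0], [0.0, 0.2], [0.3, -1.1], [0.4, -1.7], [0.4, -1.5], [-0.0, -1.6], [0.3, -0.6], [-2.4, 0.3], [-0.6, -0.3], [0.8, -0.6], [-0.4, -1.1]]
start key top [ 0.5194 -0.084   0.0689]
side cam pos [0.44 0.67 0.65]
top cam pos [0.32 0.05 1.24]
0.55 top [[98, 185], [315, 190], [104, 56], [306, 60], [98, 232], [310, 236], [204, 250]]
0.55 side [[279, 227], [365, 71], [75, 304], [175, 151], [326, 292], [406, 133], [392, 200]]
0.65 top [[99, 165], [316, 170], [105, 52], [306, 57], [98, 216], [312, 221], [205, 233]]
0.65 side [[256, 209], [344, 55], [69, 307], [170, 153], [310, 272], [392, 114], [375, 177]]
0.75 top [[99, 144], [318, 149], [105, 49], [306, 54], [99, 200], [313, 204], [206, 214]]
0.75 side [[231, 192], [322, 39], [64, 310], [165, 157], [292, 252], [376, 95], [356, 156]]
0.85 top [[99, 123], [318, 128], [105, 47], [305, 51], [99, 182], [314, 186], [207, 194]]
0.85 side [[204, 177], [299, 26], [60, 314], [160, 160], [271, 234], [358, 78], [335, 136]]
0.95 top [[100, 101], [319, 106], [105, 45], [305, 50], [99, 162], [316, 167], [208, 172]]
0.95 side [[177, 164], [274, 14], [56, 318], [157, 164], [249, 216], [338, 62], [311, 117]]
```

The cover angle is about 0.65 rad, since both views match, and the mixer sits at (0.618, -0.027) with yaw -0.083. I'll close the fingers and push the cover along its arc.

```bash
cat > push.py <<'E'
from h import *
p=np.load("p.npy")
st=robot.get_state();print(np.round(st["tool_rot"],2).tolist())
R=Rz(p[2])@np.array([[-1,0,0],[0,1,0],[0,0,-1.]])
if (R[:,0]@np.array(st["tool_rot"])[:,0])<0 : R=R@np.diag([-1,-1,1])
def tgt(a,lift=0): # leading (front) corner of the tip at r=.098 on the top face
    q=np.array(cov(a,.098,.036)); q[0]+=.008*min(1,max(a,0)/.1); q[2]+=.019+lift
    return W(p,q[None])[0]
robot.gripper_to(0)
robot.move_ptp(tgt(.9,.10)+[-.12,-.08,.03],R)
robot.move_linear(tgt(.9,.03),.25)
for a in np.arange(.8,-.001,-.1):
    hit=robot.move_linear(tgt(a),.07,threshold=8)
    s=robot.get_state();print(round(a,2),hit,np.round(s["force"],1),np.round(s["ee_pos"]-tgt(a),4),round(s["time"],1))
    if hit: break
E
python3 push.py
```

```text
[[0.97, 0.23, -0.0], [0.23, -0.97, 0.0], [-0.0, -0.0, -1.0]]
0.8 False [-0.   0.1 -0.3] [0.0001 0.     0.0001] 5.4
0.7 False [ 0.2 -0.  -0.4] [ 0.     -0.      0.0003] 5.7
0.6 False [ 0.4 -0.5 -0.5] [ 0.     -0.0001  0.0001] 6.0
0.5 False [ 0.5  0.4 -0.1] [ 0.     -0.0001  0.0001] 6.3
0.4 False [-0.2  0.2  0.7] [-0.0001 -0.0001 -0.    ] 6.6
0.3 False [ 1.1 -0.2 -0.4] [-0.0002 -0.0001 -0.0001] 6.9
0.2 False [-0.4 -0.7  0.4] [-0.0004 -0.     -0.0004] 7.2
0.1 False [ 1.4  0.1 -0.5] [-0.0004  0.     -0.0004] 7.5
0.0 False [-0.1 -0.2  0.2] [-0.0001 -0.0001  0.0001] 7.9
```

Next I'll press down to the stop, then lift and look.

```bash
cat > press1.py <<'E'
from h import *
s=robot.get_state();q=np.array(s["ee_pos"])
hit=robot.move_linear(q-[0,0,.008],.015,threshold=5)
s=robot.get_state();print(hit,np.round(s["force"],1),np.array(s["ee_pos"])-q)
robot.move_linear(q+[0,0,.09],.25)
c=[robot.grab_frame("side"),robot.grab_frame("top")]
cv2.imwrite("pics/s1.png",cv2.resize(np.hstack([c[0][120:240,225:385],c[1][140:260,290:410]])[:,:,::-1],None,fx=2.85,fy=2.85,interpolation=cv2.INTER_CUBIC))
print(robot.get_state()["time"])
E
python3 press1.py
```

```text
False [ 0.5 -0.1  0.7] [ 4.52918699e-05  2.94815250e-05 -7.98581858e-03]
9.2083
```

View pics/s1.png

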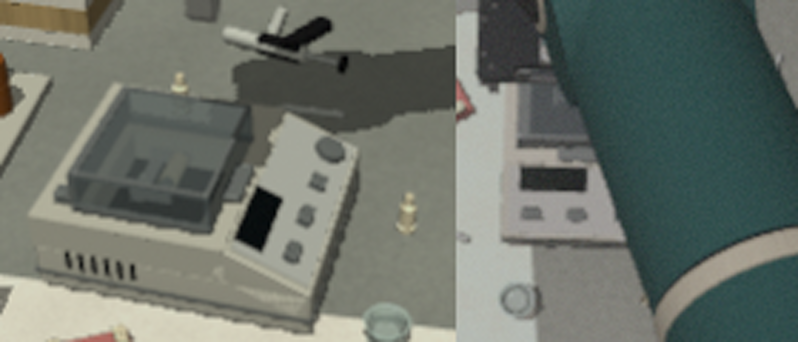

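The side view shows the cover looking shut, with the deck capsule standing. The 8 mm press met no stop, though, so I'll compare the cover corners with the prediction and see where the fingertips really are.

```bash
cat > chk.py <<'E'
from h import *
p=np.load("p.npy");s=robot.get_state()
print(np.round(s["ee_pos"],4),s["opening"],np.round(s["tool_rot"],2).tolist())
im=robot.grab_frame("side")[:,:,::-1].copy()
im=im[30:230,200:400];im=cv2.resize(im,None,fx=3,fy=3,interpolation=cv2.INTER_CUBIC)
dot=lambda P,c:[cv2.circle(im,tuple(int(v) for v in (uv-[200,30])*3+1),3,c,1) for uv in proj("side",P)]
for a,c in((0,(0,0,255)),(.1,(0,255,255))):
    dot(W(p,[cov(a,r,.036,y) for r in(0,.116) for y in(-.061,.061)]),c)
R=np.array(s["tool_rot"]);dot([np.array(s["ee_pos"])+R[:,2]*.019,np.array(s["ee_pos"])],(0,255,0))
cv2.imwrite("pics/s2.png",im)
E
python3 chk.py
```

```text
[ 0.6064 -0.0059  0.2262] 0.0004118497746423354 [[1.0, -0.08, -0.0], [-0.08, -1.0, -0.0], [-0.0, 0.0, -1.0]]
```

View pics/s2.png

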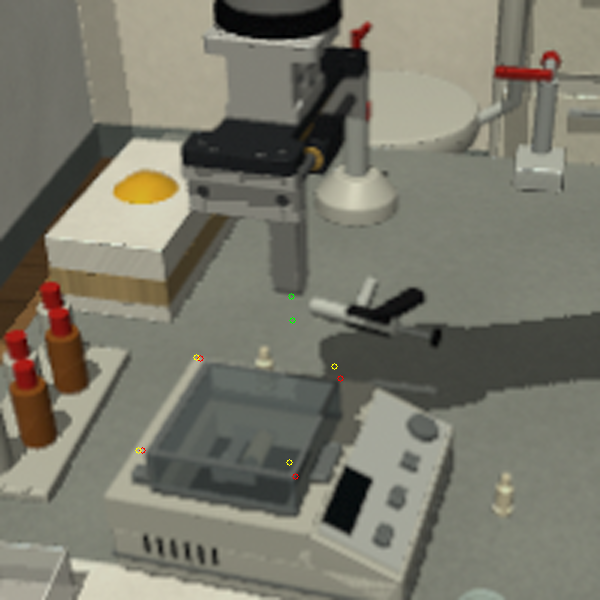

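The visible fingertips end near the TCP itself, about 20 mm short of where I assumed. So the cover sank the last part on its own. I'll press down again with that corrected to make sure it's on the stop.

```bash
cat > press2.py <<'E'
from h import *
s=robot.get_state();q=np.array(s["ee_pos"])
q1=q.copy();q1[2]=.131;robot.move_linear(q1,.15)
q2=q.copy();q2[2]=.105
hit=robot.move_linear(q2,.015,threshold=5)
s=robot.get_state();print(hit,np.round(s["force"],1),np.round(s["ee_pos"],4))
robot.pause(.2);s=robot.get_state();print(np.round(s["force"],1),np.round(s["ee_pos"],4))
robot.move_linear(q,.2);print(robot.get_state()["time"])
E
python3 press2.py
```

```text
True [-1.5 -0.5  8.1] [ 0.6064 -0.0059  0.1131]
[-2.2 -1.  10. ] [ 0.6064 -0.0059  0.113 ]
12.1167
```

Firm contact puts the cover on its stop with the TCP at z = 0.113, so the closed tips end about 4.5 mm short of the TCP. Next is the start key, along the panel normal.

```bash
cat > key.py <<'E'
from h import *
p=np.load("p.npy");th=np.arctan2(30,70)
n=Rz(p[2])@[-np.sin(th),0,np.cos(th)];y=-Rz(p[2])[:,1];R=np.c_[np.cross(y,-n),y,-n]
k=np.array([.5194,-.084,.0689]);g=lambda d:k+n*(d-.0045)
q=np.array(robot.get_state()["ee_pos"])
robot.move_ptp(g(.09),R)
robot.move_linear(g(.012),.12)
robot.pause(.3);f0=np.mean([robot.get_state()["force"] for _ in range(1)],axis=0)
hit=robot.move_linear(g(-.010),.01,threshold=4.5)
for _ in range(4):
    s=robot.get_state();print(hit,"Fn",round(float((np.array(s["force"])-f0)@n),2),"d",round(float((s["ee_pos"]-g(0))@n)*1e3,2));robot.pause(.1)
cv2.imwrite("pics/k.png",cv2.resize(robot.grab_frame("side")[60:240,225:405][:,:,::-1],None,fx=3.2,fy=3.2,interpolation=cv2.INTER_CUBIC))
print(s["time"])
E
python3 key.py
```

```text
Traceback (most recent call last):
  File "key.py", line 9, in <module>
    hit=robot.move_linear(g(-.010),.01,threshold=4.5)
rig.PlanningError: the arm cannot follow that straight line within its joint ranges
```

```bash
cat > ikc.py <<'E'
from h import *
p=np.load("p.npy");th=np.arctan2(30,70)
n=Rz(p[2])@[-np.sin(th),0,np.cos(th)];k=np.array([.5194,-.084,.0689])
s=robot.get_state();print(np.round(s["qpos"],2),round(s["time"],1))
for t in(th,.33,.25,.15,0):
    m=Rz(p[2])@[-np.sin(t),0,np.cos(t)];y=-Rz(p[2])[:,1];R=np.c_[np.cross(y,-m),y,-m]
    for d in(.012,-.010):
        q=robot.ik(k+n*d-m*.0045,R);print(round(t,2),d,None if q is None else np.round(q,2))
E
python3 ikc.py
```

```text
[ 0.44  0.27 -0.37  2.28  0.41  0.22 -1.93] 14.1
0.4 0.012 [ 0.44  0.27 -0.37  2.28  0.41  0.22 -1.93]
0.4 -0.01 [ 0.6   0.36 -0.55  2.27  0.84  0.23 -2.33]
0.33 0.012 [ 0.49  0.29 -0.43  2.22  0.36  0.34 -1.88]
0.33 -0.01 [ 0.43  0.34 -0.37  2.22  0.41  0.29 -1.92]
0.25 0.012 [ 0.53  0.33 -0.48  2.16  0.34  0.46 -1.85]
0.25 -0.01 [ 0.47  0.37 -0.42  2.15  0.37  0.42 -1.88]
0.15 0.012 [ 0.56  0.37 -0.53  2.08  0.33  0.61 -1.84]
0.15 -0.01 [ 0.51  0.42 -0.48  2.07  0.35  0.57 -1.86]
0 0.012 [ 0.59  0.46 -0.59  1.96  0.35  0.82 -1.85]
0 -0.01 [ 0.54  0.5  -0.54  1.95  0.35  0.79 -1.86]
```

Joint 6 is at its limit at full tilt, so I'll use a 0.28 rad tilt and still move along the panel normal.

```bash
python3 - <<'E'
s=open('key.py').read()
s=s.replace("y=-Rz(p[2])[:,1];R=np.c_[np.cross(y,-n),y,-n]","y=-Rz(p[2])[:,1];m=Rz(p[2])@[-np.sin(.28),0,np.cos(.28)];R=np.c_[np.cross(y,-m),y,-m]")
s=s.replace("k+n*(d-.0045)","k+n*d-m*.0045").replace("robot.move_ptp(g(.09),R)","robot.move_ptp(g(.03),R)")
open('key.py','w').write(s)
E
python3 key.py
```

```text
True Fn 3.96 d -3.48
True Fn 4.06 d -3.36
True Fn 2.87 d -3.34
True Fn 3.22 d -3.33
16.7417
```

View pics/k.png

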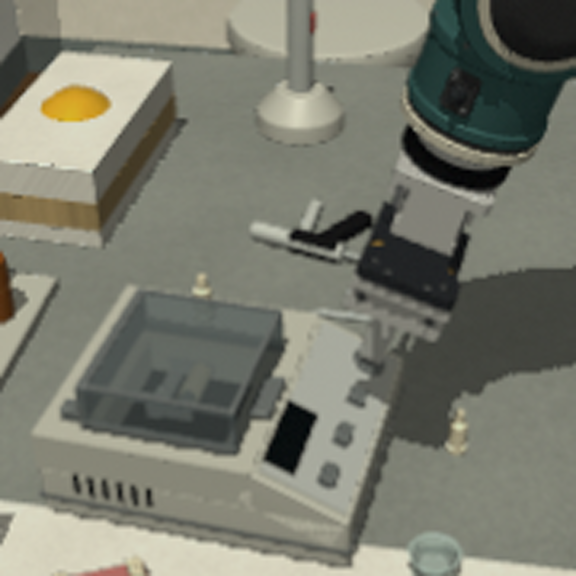

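The fingertips are on the round start key, at image (372,362). The steady force of about 3.5 N is borderline, so I'll go 1.5 mm deeper with a force guard and then retract.

```bash
cat > fin.py <<'E'
from h import *
p=np.load("p.npy");th=np.arctan2(30,70);n=Rz(p[2])@[-np.sin(th),0,np.cos(th)]
q=np.array(robot.get_state()["ee_pos"])
print(robot.move_linear(q-n*.0015,.008,threshold=5))
F=[]
for _ in range(10): robot.pause(.05);F.append(np.array(robot.get_state()["force"])@n)
print("Fn",np.mean(F),np.std(F))
robot.move_linear(q+n*.04,.06)
robot.move_linear(q+n*.04+[-.08,-.08,.12],.2)
robot.pause(.5)
F=[]
for _ in range(6): robot.pause(.05);F.append(np.array(robot.get_state()["force"])@n)
print("free Fn",np.mean(F))
cv2.imwrite("pics/f.png",cv2.resize(robot.grab_frame("side")[100:250,225:405][:,:,::-1],None,fx=4,fy=4,interpolation=cv2.INTER_CUBIC))
print(robot.get_state()["time"])
E
python3 fin.py
```

```text
False
Fn 6.063185678727633 0.6149276193845065
free Fn -0.2318096631387807
20.3917
```

View pics/f.png

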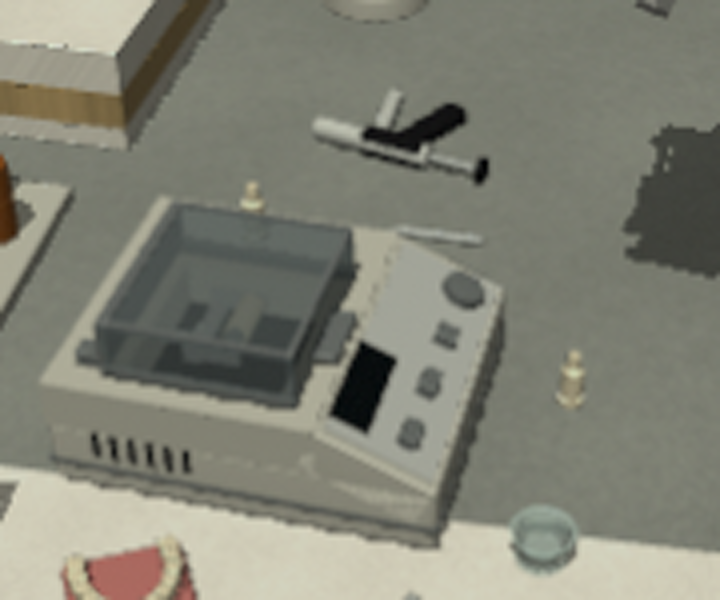

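The cover is shut, the start key at (463,290) is back out, both capsules are standing, and the arm is clear.

```bash
python3 -c "
from rig import robot
print(robot.sign_off())"
```

```text
the job is handed in; nothing more can be done
None
```

Job handed in at about 20 s: the cover is on its stop (it sank the last part by itself, then I pressed it down to about 10 N), the start key was pressed to about 6 N and came back out, the last side view shows both spare capsules still standing, and the arm is clear.

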